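Set a bar to the scribed line in a drilling jig

TASK

Set up the aluminium bar that lies in the plywood drilling jig: push it gently sideways until it lies flush along the fence, then press the red paddle of the hold-down arm down just until its rubber foot nips the bar, lightly enough that the bar still slides under it. Then push the bar lengthwise by its right-hand end, under the drag of the foot, until its leading end meets the red line scribed across the bed; leave it there, flush and nipped, and leave the other things on the desk alone.

Things in the scene. Friction and masses are not known exactly. Their poses are not given: they have to be found in the camera images.
- jig: drilling jig, fixed: plywood bed, its top 15 mm above the desk. Origin at desk height. Jig +y: along the fence from the bar's tail to the red line (to the robot's left); +x: from the open front (robot side) to the fence and the brackets behind it; z up. The bed spans x -62 to +66, y -185 to +135 mm; the bar's track is x -15 to +25 mm, with the fence face at x = +25 mm
- fence: aluminium fence, 14 mm thick, 300 mm long, top 16 mm above the bed, with a graduated steel strip on it; fixed along the back of the bar's track. Origin at the foot of its front face, 165 mm from its right-hand end; axes as the jig's. Pressing the bar into it with over 40 N dents the bar
- bushing (a point): top centre of the steel drill bushing (22 mm across), 61 mm above the desk, in an aluminium bracket that reaches over the bar's track from the back: 34 mm wide along the jig's y, its front end 17 mm to the -x side of this point, its underside 43 mm above the desk. The bar (top at 35 mm) passes under it
- line_mark (a point): where the middle of the bar's leading end belongs: on the red line (1.4 mm wide, scribed across the bed along the jig's x, also over the fence top), 20 mm out from the fence face, at the level of the bed top; axes as the jig's. Nothing stops the bar there
- bar_end (a point): middle of the leading end face of the bar (half-way up and across), axes as the bar's. At first it is 25 to 55 mm short of the red line
- bar_tail (a point): middle of the bar's other end face, 240 mm from the leading end: the end to push, at the robot's right. Nipped by the foot, the bar takes about 8 to 20 N to slide (an arm under this load stops short of its target) and stops where the push stops
- clamp_pivot (a point): point on the pivot axis of the hold-down arm, in the middle of the arm's width; behind the fence, 64 mm above the desk. The axis runs along the jig's y; axes as the jig's
- paddle (a point): centre of the top of the red thumb paddle (36 mm along the arm, 28 mm wide, 9 mm thick) at the free end of the hold-down arm; 104 mm from the pivot axis along the arm and 5 mm above the arm's middle line. Its x points along the arm to the pivot, its z out of the paddle's top. The arm, 13 mm wide, crosses over the bar
- clamp (a joint): angle of the hold-down arm, rad: 0 level, positive raised (0.75 to 0.95 at first). A friction pivot holds it anywhere. Pressing the paddle takes 3 to 5 N while the arm swings free (1 to 3 N at a standstill); the foot meets the bar somewhere between +0.14 and -0.14 rad, then the force rises by about 2 N per mm of paddle travel. A rise of 4 N is a good nip, of 11 N too much
- foot: black rubber foot, 16 mm across, rounded, 47 mm from the pivot axis, on a threaded spindle; origin on the arm's middle line above it. How far the spindle is screwed out differs by up to 6 mm either way, unmeasured: feel the bite. The rubber gives 1 mm for 10 N. A nip is 4 to 25 N on the bar; released, the pivot keeps about 11 N at most
- bar: plain loose aluminium bar, 40 mm wide (x), 240 mm long (y, from tail to leading end, nearly the jig's y), 20 mm high, 0.35 to 0.68 kg, flat on the bed; origin at the middle of its underside. Free, it slides on the bed for 3 to 9 N. At first it lies 9 to 17 mm off the fence (at its middle) and up to 0.05 rad askew. Flush on the fence its middle line is 5 mm to the +x side of the jig's origin
- drilled_bar: a like bar with two holes, already finished, lying on the desk to the left of the jig; bystander. Origin under its middle
- tape_measure: yellow and black tape measure, 66 x 78 x 40 mm, on the desk to the right of the jig; bystander
- pliers: pliers with red handles, 168 mm long, lying flat left of the jig; bystander
- anchor_bolt_1: steel sleeve anchor bolt, 60 mm long, lying left of the jig; bystander
- anchor_bolt_2: another such anchor bolt beside it; bystander

How it is judged:
On the way, in this order (a step that is already met when the one before it is completed fails the run):
1. the bar lies flush along the fence (both ends within 2 mm), still short of the line (x of each of bar_end, bar_tail in the frame of line_mark above -0.002 m and angle between bar_end's own z axis and vertical below 0.02 rad and z of bar_end in the frame of line_mark below 0.0125 m and y of bar_end in the frame of line_mark below -0.01 m), for 0.2 s.
2. the foot of the hold-down nips the flush bar with 4 to 25 N, the bar still short of the line (all of step 1 and contact force between foot and bar between 4 and 25 N), for 0.3 s.
3. under the nip the bar's leading end meets the line (within 2 mm) (x of each of bar_end, bar_tail in the frame of line_mark above -0.002 m and angle between bar_end's own z axis and vertical below 0.02 rad and z of bar_end in the frame of line_mark below 0.0125 m and y of bar_end in the frame of line_mark between -0.002 and 0.002 m and contact force between foot and bar above 3 N), for 0.2 s.
At the end, for the whole second after the job is handed in: The bar lies flat on the bed with its leading end within 2 mm of the red line, both its ends within 2 mm of the fence face, at rest, nipped by the foot of the hold-down with 3 to 25 N, and released by the robot (all of step 3 and contact force between foot and bar below 25 N and linear speed of bar below 0.005 m/s); the robot touches nothing.
It fails at once if the bar is pressed into the fence with more than 40 N (contact force between fence and bar above 40 N).
It fails at once if the foot is pressed into the bar with more than 25 N (contact force between foot and bar above 25 N).
It fails at once if another thing on the desk (drilled bar, tape measure, pliers, anchor bolts) is shifted by more than 20 mm (distance of any of drilled_bar, tape_measure, pliers, anchor_bolt_1, anchor_bolt_2 from where it was at the start of the episode above 0.02 m).
It also fails if it takes over 72 s, if anything falls off the work surface, if the arm or the gripper's body presses on something with over 40 N, if the wrist force passes 120 N, or if a joint passes its speed limit or range.

ROBOT

A 6-joint arm with a two-finger parallel gripper is mounted at the origin on a cart in front of the work surface, level with it; the furniture and walls round the work are solid. World frame = base frame: x ahead of the robot, y to its left, z up, the work surface at z = 0. Lengths are in m, angles in rad, forces in N, time in s.
With the tool pointing down it reaches from about 0.325 to 0.775 m from the base axis. Payload 9.3 kg.
Tool frame: the origin (TCP) lies where the fingers leave the gripper's body, on its centre line; the fingertips stand 73 mm ahead of it and the grasp point (between the pads) lies 54 mm ahead of it; z points along the fingers, y is the line along which they close (so a half turn about z gives the same grasp; the last joint's range is limited). The gripper opens to 85 mm and grips with 20 to 120 N. Pads are 22 mm wide; open, the fingers measure 114 mm over their backs; the gripper's body (76 mm by 85 mm) begins 54 mm behind the grasp point. The pads swing forward as they close: fully open they stand 13 mm farther back than shut.
Start: joints at [1.021, 0.259, 0.021, 1.334, 0, 1.418], TCP at [0.213, 0.507, 0.304] pointing down, gripper open.
Joint ranges: [-3.04, 3.04], [-0.91, 1.82], [-1.04, 1.36], [-1.92, 1.95], [-1.52, 1.45], [-3.14, 3.14]. Speed limits (rad/s): [2.22, 2.22, 2.79, 3.14, 3.14, 3.14].

INTERFACE

Orientations are given as a unit quaternion [w, x, y, z].
In Python, from rig import ctrl gives the robot as it stands. Calls block until the motion is done:
- ctrl.reach(position, orientation): joint-space move of the TCP to a pose.
- ctrl.movel(position, orientation=None, max_speed=0.15): straight line of the TCP; orientation=None keeps the orientation; max_speed is the mean speed in m/s.
- ctrl.set_joints(angles): joint-space move.
- ctrl.move_gripper(opening): finger opening in m; the grip force is fixed at half the most; returns when the fingers have stopped.
- ctrl.sleep(seconds).
- ctrl.ik(position, orientation): joint angles nearest the present ones, or None.
- ctrl.state(): the state.
- ctrl.grab_frame(name): name is "scene" or "top" or "wrist"; returns the picture (384x512x3 uint8, red, green, blue); there is no depth.
- ctrl.camera_info(name): a dict with "fx", "fy", "cx", "cy" (pixels), "world_to_cam" (4x4, takes a point from world to camera coordinates). Camera axes: x right, y down, z forward; pixel columns grow to the right and rows downward; lengths in m; the calibration is good to about 2 mm. A picture is of the moment at which its call begins: read the wrist's pose just before it. camera_info takes no time and is no camera call; for the wrist camera it gives the pose at the moment of the call.
A pose or a line that the arm cannot do raises ctrl.MotionError and nothing moves.
- ctrl.hand_in(): hands the job in; it is judged then, once.
The state is a dict: "time_s": time; "joint_positions": joint angles; "joint_vel": joint speeds; "tau": joint torques, N m; "eef_pos": TCP position; "ee_rot": TCP orientation; "contact_force": force on the tool from outside, world axes, zero at the start; "moment": the same for the moment, N m; "gripper_width": finger opening in m; "finger_force": force on a finger pad.
Only numpy, scipy, OpenCV 4.12 (cv2) and the standard library are available. Lean on these libraries where they do the work, as an engineer would, in place of code of your own. Each camera call takes 0.05 s, during which the arm holds its last target. There are 200 camera calls.

## Working session

There is one attempt and no reset: what is moved stays moved. The work goes in short steps, each a Python script; the robot and the scene stay as the last script left them, time stands still between calls to the robot, and variables do not carry over. Pictures are saved under pics/ and viewed, at most 10 in all, crops included, and the job is handed in when it is done.

```bash
mkdir -p pics; ls; python3 - <<'E'
from rig import ctrl
import cv2,numpy as np
for n in("scene","top"):
    im=ctrl.grab_frame(n); cv2.imwrite(f"pics/{n}0.png",im[:,:,::-1])
    c=ctrl.camera_info(n); print(n,c["fx"],c["cx"],c["cy"],np.round(np.linalg.inv(c["world_to_cam"]),3).tolist())
s=ctrl.state(); print(s)
E
```

```text
pics
scene 462.6024704206942 256.4542464219402 191.17181464848142 [[-0.806, -0.243, 0.54, -0.102], [-0.592, 0.355, -0.723, 0.979], [-0.016, -0.903, -0.43, 0.534], [0.0, 0.0, 0.0, 1.0]]
top 483.96893715550254 263.22870426237387 196.50160426177783 [[-0.003, -0.997, 0.081, 0.364], [-1.0, 0.002, -0.006, 0.186], [0.006, -0.081, -0.997, 1.464], [0.0, 0.0, 0.0, 1.0]]
{'time_s': 0.1, 'joint_positions': array([ 1.02138614e+00,  2.59127014e-01,  2.08484254e-02,  1.33368903e+00,
       -3.19896590e-05,  1.41818226e+00]), 'joint_vel': array([-0.00028437, -0.00116066,  0.00188791, -0.00067794,  0.0020828 ,
       -0.00083922]), 'tau': array([ 5.42926296e-03, -5.56692266e+01,  3.45069122e+01,  1.16422889e-02,
       -1.65463175e-04, -1.12771284e-05]), 'eef_pos': array([0.21248948, 0.50712146, 0.30333563]), 'ee_rot': array([-1.86353490e-04,  1.97099022e-01,  9.80383411e-01, -5.55435031e-04]), 'contact_force': array([-0.26278896, -0.08771028,  0.20476614]), 'moment': array([-0.01869293,  0.02277073,  0.02700771]), 'finger_force': 0.0, 'gripper_width': 0.0855719318542876}
```

View pics/scene0.png

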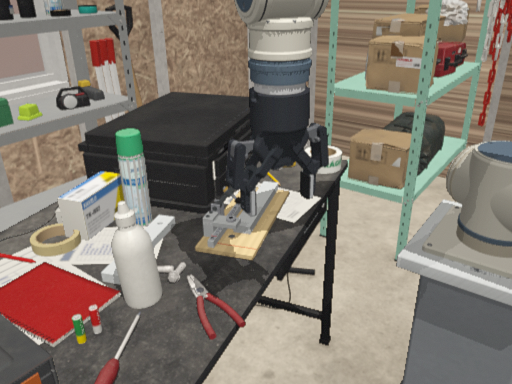

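View pics/top0.png

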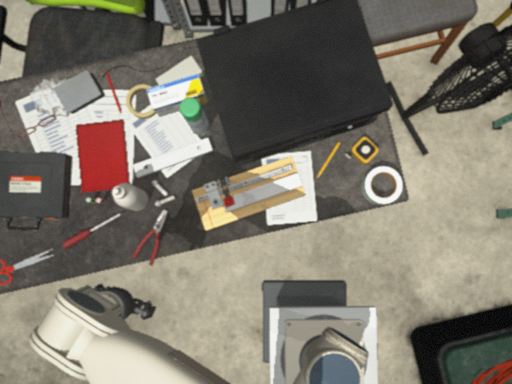

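The top view shows the jig at about px (195–305, 155–230), with the red paddle near (229,201) and the bar to its right. I'll crop it and get a rough pose.

```bash
cat > h.py <<'E'
from rig import ctrl
import cv2,numpy as np
from scipy.spatial.transform import Rotation as R
def ray(c,uv,z):
    T=np.linalg.inv(c["world_to_cam"]); d=T[:3,:3]@[(uv[0]-c["cx"])/c["fx"],(uv[1]-c["cy"])/c["fy"],1]
    o=T[:3,3]; return o+d*(z-o[2])/d[2]
def proj(c,p):
    q=c["world_to_cam"]@np.r_[p,1]; return np.array([c["fx"]*q[0]/q[2]+c["cx"],c["fy"]*q[1]/q[2]+c["cy"]])
def down(yaw):  # tool z down, tool y axis at angle yaw in world xy
    y=np.array([np.cos(yaw),np.sin(yaw),0]);z=np.array([0,0,-1.]);x=np.cross(y,z)
    q=R.from_matrix(np.c_[x,y,z]).as_quat(); return q[[3,0,1,2]]
E
python3 - <<'E'
from h import *
im=cv2.imread("pics/top0.png"); cv2.imwrite("pics/top0c.png",cv2.resize(im[140:240,185:315],None,fx=6,fy=6,interpolation=cv2.INTER_CUBIC))
c=ctrl.camera_info("top")
for uv in [(194,196),(204,230),(305,192),(297,155),(366,150),(384,185)]: print(uv,ray(c,uv,.015).round(3))
# wrist camera offset in tool frame
s=ctrl.state(); w=np.linalg.inv(ctrl.camera_info("wrist")["world_to_cam"]); q=s["ee_rot"]; Rt=R.from_quat(q[[1,2,3,0]]).as_matrix()
print((Rt.T@(w[:3,3]-s["eef_pos"])).round(3),(Rt.T@w[:3,:3]).round(3), ctrl.camera_info("wrist")["fx"])
E
```

```text
(194, 196) [0.484 0.384 0.015]
(204, 230) [0.382 0.354 0.015]
(305, 192) [0.495 0.051 0.015]
(297, 155) [0.607 0.074 0.015]
(366, 150) [ 0.622 -0.135  0.015]
(384, 185) [ 0.515 -0.188  0.015]
[ 0.066  0.001 -0.069] [[ 0.001 -0.965 -0.26 ]
 [ 1.     0.001  0.   ]
 [ 0.    -0.26   0.965]] 273.4290343999009
```

View pics/top0c.png

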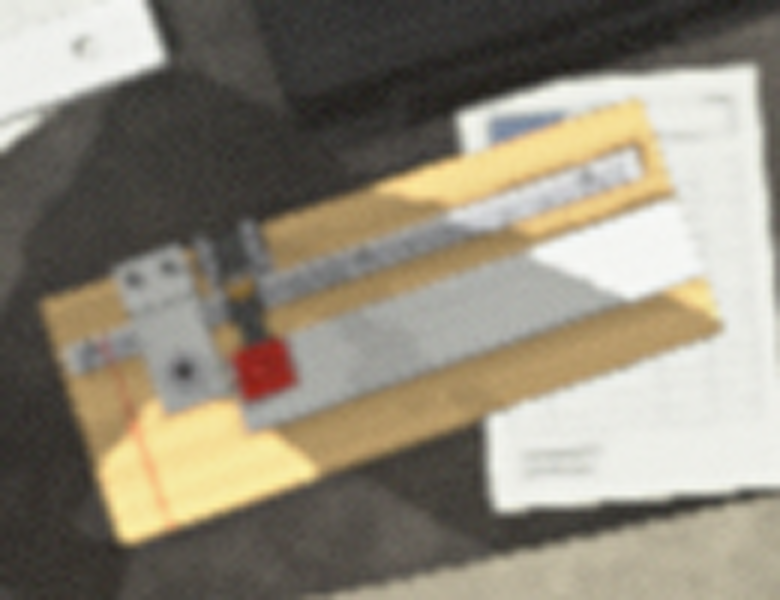

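The crop shows the bed corners at (40,298), (125,546), (720,327), (640,100), the paddle at (265,370) and the red line from (120,360) to (170,520). The bar runs from about (245,425) to (705,275). Next I'll move to a wrist view over the jig.

```bash
python3 - <<'E'
from h import *
c=ctrl.camera_info("top"); P=[ray(c,(u/6+185,v/6+140),.015) for u,v in[(40,298),(125,546),(720,327),(640,100)]]
A,B,C,D=P; yd=((A-D)+(B-C)); yaw=np.arctan2(yd[1],yd[0]); cen=sum(P)/4
jy=np.array([np.cos(yaw),np.sin(yaw),0]); jx=np.array([jy[1],-jy[0],0])
org=cen-.002*jx+.025*jy; org[2]=0
print(yaw,org,np.linalg.norm(A-D),np.linalg.norm(B-C),np.linalg.norm(A-B))
np.savez("jig0.npz",yaw=yaw,org=org)
p=org-.03*jx-.05*jy; p[2]=.24
ctrl.reach(p,down(yaw)); ctrl.move_gripper(.085); ctrl.sleep(.3)
s=ctrl.state(); cw=ctrl.camera_info("wrist"); im=ctrl.grab_frame("wrist")
cv2.imwrite("pics/w1.png",im[:,:,::-1]); np.savez("w1.npz",**{k:cw[k] for k in("fx","fy","cx","cy","world_to_cam")})
cv2.imwrite("pics/w1b.png",cv2.resize(im[:,:,::-1],(800,600),interpolation=cv2.INTER_CUBIC))
print(s["time_s"],s["eef_pos"],s["joint_positions"].round(2))
E
```

```text
1.905466850236555 [0.48258698 0.24325704 0.        ] 0.31739155115043893 0.3164543180319449 0.1313762020600995
2.1583 [0.47064313 0.18630163 0.24002159] [ 0.21  0.21 -0.21  1.15 -0.   -0.12]
```

View pics/w1b.png

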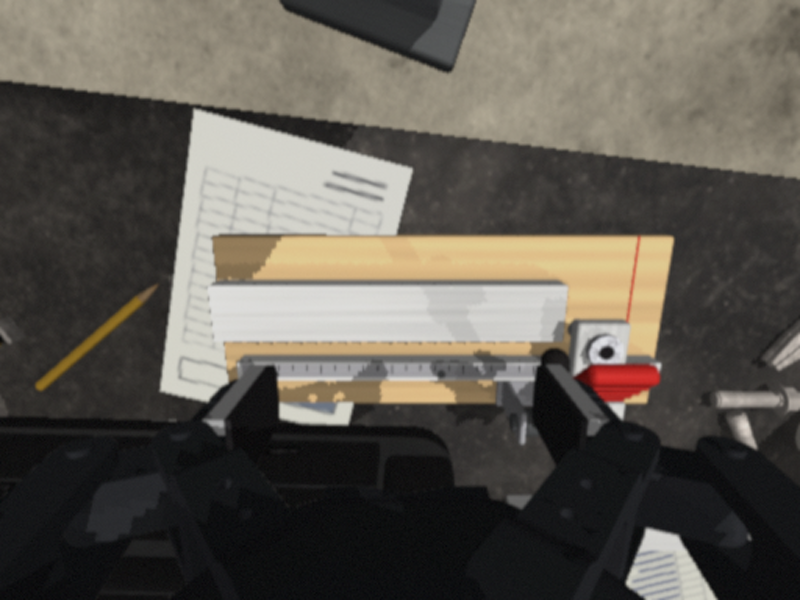

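The wrist view (800x600) shows bed front corners at (213,236) and (673,236). The bar top runs (210,283)–(567,283) at the front and (215,342)–(565,341) at the back. The line runs (638,236)–(628,320), with the bushing at (605,350) and the paddle at about (620,378), raised.

```bash
python3 - <<'E'
from h import *
cw=dict(np.load("w1.npz")); k=.64
r=lambda u,v,z:ray(cw,((u+.5)*k-.5,(v+.5)*k-.5),z)
FR,FL,BL=r(213,236,.015),r(673,236,.015),r(648,402,.015)
d=FL-FR; yaw=np.arctan2(d[1],d[0]); jy=np.array([np.cos(yaw),np.sin(yaw),0]); jx=np.array([jy[1],-jy[0],0])
print("yaw",yaw,"len",np.linalg.norm(d),"w",(BL-FL)@jx)
org=(FR+FL)/2+.062*jx+.025*jy; org[2]=0
print(org,np.load("jig0.npz")["org"])
J=lambda p:np.round([(p-org)@jx*1e3,(p-org)@jy*1e3],1)
for n,u,v,z in[("bar tail front",210,283,.035),("bar lead front",567,283,.035),("tail back",215,342,.035),("lead back",565,341,.035),("line f",638,236,.015),("line b",628,320,.015),("bush",605,350,.061),("fence R",240,357,.031),("fence L",560,357,.031),("fenceLend",660,362,.031)]: print(n,J(r(u,v,z)))
# paddle triangulation by red centroid
def red(im,c,box):
    hsv=cv2.cvtColor(im,cv2.COLOR_BGR2HSV); m=((hsv[...,0]<8)|(hsv[...,0]>172))&(hsv[...,1]>170)&(hsv[...,2]>80)
    b=np.zeros_like(m); b[box[1]:box[3],box[0]:box[2]]=1; m=(m&b).astype(np.uint8)
    n,l,st,ce=cv2.connectedComponentsWithStats(m); i=1+st[1:,4].argmax(); print(st[i],ce[i]); return ce[i]
ct=ctrl.camera_info("top")
a=red(cv2.imread("pics/w1.png"),cw,(360,200,440,270)); b=red(cv2.imread("pics/top0.png"),ct,(215,185,245,215))
pts=[ray(c,uv,z) for c,uv in((cw,a),(ct,b)) for z in(0,.2)]
u=pts[1]-pts[0];w=pts[3]-pts[2]; t=np.linalg.lstsq(np.c_[u,-w],pts[2]-pts[0],rcond=None)[0]
p1=pts[0]+t[0]*u;p2=pts[2]+t[1]*w; print("paddle",J(p1),J(p2),p1[2],p2[2])
np.savez("jig.npz",yaw=yaw,org=org)
# reference: apparent paddle in top view for z 0.13..0.15
for z in(.13,.14,.15): print(z,J(ray(cw,a,z)),J(ray(ct,b,z)))
E
```

```text
yaw 1.906581236671463 len 0.31498267843689337 w 0.12579067677367378
[0.48231151 0.24439725 0.        ] [0.48258698 0.24325704 0.        ]
bar tail front [ -33.6 -179.1]
bar lead front [-33.6  55.4]
tail back [   7.7 -180.6]
lead back [ 6.9 58. ]
line f [-62.  108.5]
line b [ -1.7 109.9]
bush [ 3.1 73.1]
fence R [  20.3 -166.3]
fence L [20.3 57.3]
fenceLend [ 24.1 127.7]
[376 234  46  23 811] [397.20591862 243.06288533]
[225 197   8   9  52] [228.32692308 201.11538462]
paddle [-18.   38.3] [-13.3  34.6] 0.1473814877157042 0.14766642343434608
0.13 [-9.7 47.8] [-11.7  35.3]
0.14 [-14.5  42.3] [-12.6  34.9]
0.15 [-19.3  36.8] [-13.5  34.5]
```

```bash
cat >> h.py <<'E'
import os
if os.path.exists("jig.npz"):
    _d=np.load("jig.npz"); yaw=float(_d["yaw"]); org=_d["org"]
    jy=np.array([np.cos(yaw),np.sin(yaw),0]); jx=np.array([jy[1],-jy[0],0])
    def W(x,y,z): return org+(x*jx+y*jy)/1e3+np.array([0,0,z/1e3])
    def J(p): d=np.asarray(p)-org; return np.round([d@jx*1e3,d@jy*1e3,d[2]*1e3],2)
    def F():
        f=np.mean([ctrl.state()["contact_force"]],0); return np.array([f@jx,f@jy,f[2]])
E
python3 - <<'E'
from h import *
q=down(yaw)
ctrl.movel(W(-78,-62,150),q,.2); ctrl.movel(W(-78,-62,83),q,.15); ctrl.movel(W(-52,-62,83),q,.08)
ctrl.sleep(.2); f0=F(); print(ctrl.state()["time_s"],f0,J(ctrl.state()["eef_pos"]))
x=-52.
while x<-18:
    x+=1; ctrl.movel(W(x,-62,83),q,.02); f=F()-f0
    print(x,J(ctrl.state()["eef_pos"])[0],f.round(1),round(ctrl.state()["time_s"],2))
    if f[0]<-13: break
E
```

```text
4.1417 [-0.4072487  -0.16537339 -0.13339821] [-52.42 -61.93  83.03]
-51.0 -51.04 [ 0.8 -0.   0.6] 4.39
-50.0 -49.95 [0.5 1.  0.5] 4.64
-49.0 -48.93 [0.5 0.2 0.8] 4.89
-48.0 -47.94 [0.7 0.1 1.2] 5.14
-47.0 -46.96 [ 0.1 -0.5 -0.5] 5.39
-46.0 -45.94 [-0.4  0.7  0.7] 5.64
-45.0 -44.95 [ 0.3 -0.1  0.1] 5.89
-44.0 -43.94 [ 1.   0.4 -0.1] 6.14
-43.0 -43.06 [ 0.2  0.2 -0. ] 6.39
-42.0 -42.56 [-4.5 -0.1  2.9] 6.64
-41.0 -41.15 [-4.5 -0.3  0.7] 6.89
-40.0 -39.84 [-1.8  0.4 -0.5] 7.14
-39.0 -38.76 [-1.5  0.4 -1. ] 7.39
-38.0 -37.84 [-1.1 -0.  -1.3] 7.64
-37.0 -36.88 [-1.5  0.1 -0.8] 7.89
-36.0 -35.89 [-2.3  0.2 -1.1] 8.14
-35.0 -34.89 [-2.  -0.2 -1.6] 8.39
-34.0 -33.89 [-0.7  0.2 -0.3] 8.64
-33.0 -32.86 [-1.5  0.3 -0.9] 8.89
-32.0 -31.84 [-1.2 -0.1 -0.5] 9.14
-31.0 -30.86 [-2.3  0.   0.1] 9.39
-30.0 -29.87 [-1.5 -0.4  0.2] 9.64
-29.0 -28.87 [-2.5  0.3 -0.2] 9.89
-28.0 -27.85 [-1.2 -0.2 -0.3] 10.14
-27.0 -26.87 [-2.1  0.2  0.1] 10.39
-26.0 -26.4 [-5.7  0.1  2.4] 10.64
-25.0 -26.22 [-8.5  0.1  5.9] 10.89
-24.0 -26.08 [-12.7   1.1   8.1] 11.14
-23.0 -25.96 [-16.8  -0.3  12.2] 11.39
```

```bash
python3 - <<'E'
from h import *
q=down(yaw)
ctrl.movel(W(-45,-62,83),q,.08); ctrl.movel(W(-70,-20,220),q,.25); ctrl.move_gripper(0); ctrl.sleep(.3)
cw=ctrl.camera_info("wrist"); im=ctrl.grab_frame("wrist")[:,:,::-1]
np.savez("w2.npz",**{k:cw[k] for k in("fx","fy","cx","cy","world_to_cam")})
cv2.imwrite("pics/w2.png",im); cv2.imwrite("pics/w2b.png",cv2.resize(im,(800,600),interpolation=cv2.INTER_CUBIC))
print(ctrl.state()["time_s"],F(),J(ctrl.state()["eef_pos"]),ctrl.state()["gripper_width"])
E
```

```text
13.6667 [-0.29930889  0.039103    0.07796525] [-70.   -20.   220.02] 0.0003122740745719143
```

View pics/w2b.png

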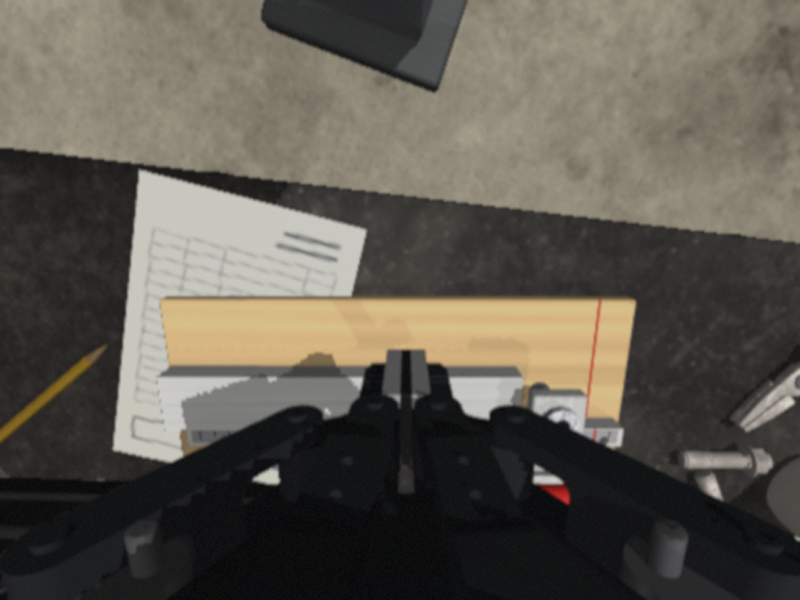

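The bar is flush (edges parallel to the fence, leading end at about (523,368), line at about (595,350)). Next is the paddle press, following its arc.

```bash
python3 - <<'E'
from h import *
q=down(yaw); px=50.; yp=33.
def tip(phi,dz=0):
    s,c=np.sin(phi),np.cos(phi)
    return W(px-104*c+5*s+11*np.clip(phi/.2,0,1), yp, 64+104*s+5*c+73+dz)
ctrl.movel(tip(.95,25),q,.2); ctrl.sleep(.2); f0=F(); print(ctrl.state()["time_s"],f0.round(2))
ctrl.movel(tip(.95,0),q,.1)
for phi in np.arange(.92,.21,-.04):
    ctrl.movel(tip(phi),q,.04); f=F()-f0; print(round(phi,2),J(ctrl.state()["eef_pos"]),f.round(1),round(ctrl.state()["time_s"],2))
    if np.linalg.norm(f)>9: print("STOP"); break
E
```

```text
14.5 [-0.53  0.04  0.89]
0.92 [  1.93  33.01 223.21] [ 1.5  0.2 -0.9] 15.15
0.88 [ -1.7   33.02 220.32] [ 0.3 -0.  -0.1] 15.4
0.84 [ -4.77  32.99 217.78] [ 1.6 -0.6 -1.5] 15.65
0.8 [ -8.02  33.01 214.96] [ 1.6  0.4 -0.4] 15.9
0.76 [-11.27  33.   212.  ] [ 1.8 -0.5 -1.2] 16.15
0.72 [-14.28  33.   209.02] [ 1.2 -0.3 -0.8] 16.4
0.68 [-17.13  33.01 205.98] [-0.1  0.7 -0.6] 16.65
0.64 [-19.8   32.97 202.82] [ 1.8  0.2 -1. ] 16.9
0.6 [-22.33  33.   199.55] [ 1.5 -0.2 -0.7] 17.15
0.56 [-24.79  32.99 196.17] [ 0.8 -0.2 -1.3] 17.4
0.52 [-27.1   32.99 192.7 ] [ 0.8  0.3 -0. ] 17.65
0.48 [-29.26  33.   189.16] [ 1.1 -1.3 -0.6] 17.9
0.44 [-31.25  33.01 185.5 ] [ 1.4  0.5 -0.9] 18.15
0.4 [-33.13  33.   181.79] [ 0.6 -0.5 -0.7] 18.4
0.36 [-34.85  33.   178.  ] [ 0.1 -0.9 -1.2] 18.65
0.32 [-36.39  33.02 174.14] [ 0.4  0.2 -0.7] 18.9
0.28 [-37.79  33.01 170.24] [ 0.3  0.  -1.1] 19.15
0.24 [-39.06  32.98 166.27] [-0.1 -0.8 -1.2] 19.4
```

```bash
python3 - <<'E'
from h import *
a=ctrl.grab_frame("wrist")[:,:,::-1]; b=ctrl.grab_frame("scene")[:,:,::-1]; t=ctrl.grab_frame("top")[:,:,::-1]
cv2.imwrite("pics/t3.png",t);cv2.imwrite("pics/s3.png",b)
a=a[192:,128:]; b=cv2.resize(b[160:270,180:320],None,fx=3,fy=3,interpolation=cv2.INTER_CUBIC); t=cv2.resize(t[150:240,190:310],None,fx=3,fy=3,interpolation=cv2.INTER_CUBIC)
o=np.zeros((600,800,3),np.uint8); o[:192,:384]=a; o[200:530,:420]=b; o[200:470,430:790]=t
cv2.imwrite("pics/m3.png",o); print(F())
E
```

```text
[0.64982589 0.68057008 0.44397804]
```

View pics/m3.png

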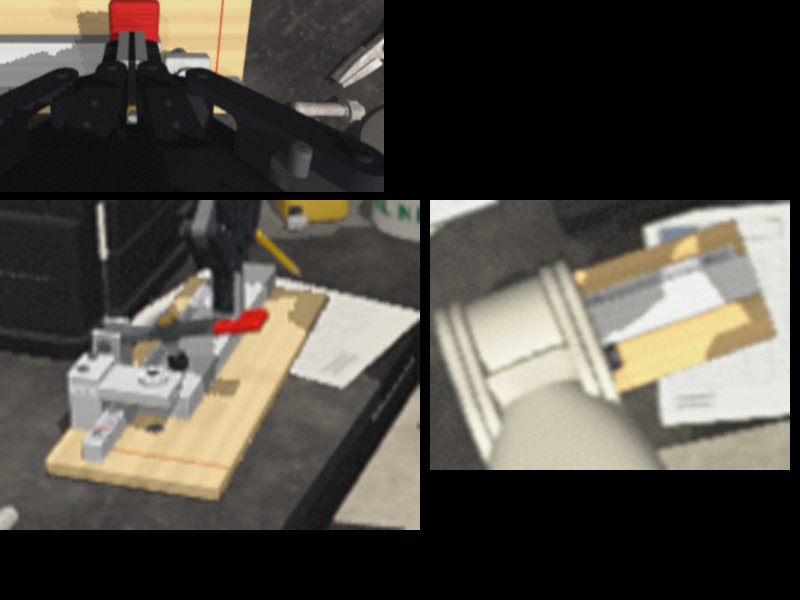

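The scene crop shows the paddle being pushed down properly, with the tips on its inner half. Now the slow feel for the bite.

```bash
python3 - <<'E'
from h import *
q=down(yaw); yp=33.
def fm(n=5):
    v=[]
    for _ in range(n): v.append(F()); ctrl.sleep(.015)
    return np.mean(v,0)
base=[]; z=166.3; x=-39.
while z>124:
    st=1.0 if z>158 else .6
    z-=st; x=max(x-.9*st,-51)
    ctrl.movel(W(x,yp,z),q,.02); f=fm()
    a=J(ctrl.state()["eef_pos"]); b=np.median(base) if base else f[2]
    print(round(z,1),a,f.round(1),round(f[2]-b,1),round(ctrl.state()["time_s"],2))
    if len(base)>=4 and f[2]-b>4.3: break
    if f[2]>12: print("STOP"); break
    base=(base+[f[2]])[-12:] if f[2]-b<1.2 else base
E
```

```text
165.3 [-39.73  33.   165.44] [ 2.  -0.2  1.3] 0.0 19.88
164.3 [-40.61  32.99 164.45] [ 2.6 -0.3  2.3] 1.0 20.22
163.3 [-41.76  33.   163.26] [ 2.8 -0.4  2.7] 0.8 20.55
162.3 [-42.79  32.98 162.19] [ 2.  -0.2  2.3] -0.0 20.88
161.3 [-43.68  32.99 161.2 ] [2.  0.1 2.2] -0.1 21.22
160.3 [-44.52  33.   160.23] [ 1.7 -0.4  2.3] -0.0 21.55
159.3 [-45.43  32.99 159.24] [ 2.3 -0.2  2.5] 0.2 21.88
158.3 [-46.31  33.   158.25] [2.5 0.5 2.1] -0.3 22.22
157.3 [-47.21  33.01 157.26] [2.1 0.3 1.9] -0.3 22.55
156.7 [-47.68  33.   156.69] [ 1.9 -0.   2.3] 0.1 22.88
156.1 [-48.23  33.02 156.07] [2.6 0.1 2.5] 0.2 23.22
155.5 [-48.77  33.01 155.48] [ 2.6 -0.2  2.1] -0.2 23.55
154.9 [-49.36  33.   154.84] [2.2 0.2 2.8] 0.5 23.88
154.3 [-49.89  33.   154.23] [ 2.6 -0.3  2.3] 0.0 24.22
153.7 [-50.37  32.99 153.69] [2.4 0.2 2.7] 0.4 24.55
153.1 [-50.79  33.   153.16] [2.9 0.2 3.6] 1.3 24.88
152.5 [-50.89  33.02 152.57] [ 3.5 -0.3  4.5] 2.2 25.22
151.9 [-50.95  33.   151.96] [3.5 0.1 5. ] 2.7 25.55
151.3 [-51.01  32.99 151.41] [2.9 0.1 6. ] 3.7 25.88
150.7 [-51.05  33.   150.9 ] [2.4 0.1 7. ] 4.7 26.22
```

The bite is at z≈153.5 and the rise is 4.7 N, so the nip is good. Releasing, then pushing the tail most of the way.

```bash
cat > push.py <<'E'
from h import *
q=down(yaw); X=3; Z=98
def push(y0,limit,fmax=32):
    """step +y from y0 until measured TCP y reaches limit"""
    ctrl.movel(W(X,y0,Z),q,.1); ctrl.sleep(.15); f0=F(); y=y0; print("f0",f0.round(1))
    st=2.
    while True:
        a=J(ctrl.state()["eef_pos"])[1]; r=limit-a
        if r<.15: break
        y+=min(st,max(.3,r*.7)); ctrl.movel(W(X,y,Z),q,.03); f=F()-f0; a=J(ctrl.state()["eef_pos"])
        print(round(y,1),a,f.round(1),round(ctrl.state()["time_s"],2))
        if abs(f).max()>fmax or y-a[1]>9: print("STOP"); break
    ctrl.movel(W(X,y-12,Z),q,.06)
def look(name,y=150):
    ctrl.movel(W(-30,y,180),q,.3); ctrl.sleep(.25)
    cw=ctrl.camera_info("wrist"); im=ctrl.grab_frame("wrist")[:,:,::-1]
    np.savez(name+".npz",**{k:cw[k] for k in("fx","fy","cx","cy","world_to_cam")})
    cv2.imwrite(f"pics/{name}.png",im)
    cv2.imwrite(f"pics/{name}b.png",cv2.resize(im[120:320,60:310],(750,600),interpolation=cv2.INTER_CUBIC))
E
python3 - <<'E'
from push import *
ctrl.movel(W(-51,33,175),q,.06); ctrl.movel(W(-40,-60,190),q,.3); ctrl.movel(W(X,-222,190),q,.3); ctrl.movel(W(X,-222,Z),q,.15)
push(-208,-193+45)
ctrl.movel(W(X,-190,190),q,.2)
look("l1"); print(ctrl.state()["time_s"])
E
```

```text
f0 [-0.  -0.1 -0.5]
-206.0 [   2.97 -206.05   97.99] [ 0.8 -0.3  0.4] 29.41
-204.0 [   2.98 -203.91   97.96] [ 0.7 -0.5  0.7] 29.66
-202.0 [   2.98 -201.86   97.97] [ 0.1 -0.5  0.2] 29.91
-200.0 [   2.98 -199.88   97.99] [ 0.  -0.1  1.4] 30.16
-198.0 [   2.97 -197.88   98.  ] [0.7 0.8 0.6] 30.41
-196.0 [   3.04 -196.01   98.03] [-0.1 -0.8  0.4] 30.66
-194.0 [   3.1  -195.04   98.07] [ 0.2 -6.3 -0.7] 30.91
-192.0 [   3.11 -193.15   98.07] [-0.7 -7.3 -1.6] 31.16
-190.0 [   3.08 -191.2    98.05] [-0.4 -7.8 -0.9] 31.41
-188.0 [   3.11 -189.22   98.09] [-0.2 -7.2 -1.3] 31.66
-186.0 [   3.09 -187.28   98.05] [-0.1 -8.4  0.2] 31.91
-184.0 [   3.12 -185.32   98.06] [-1.5 -7.5 -0.5] 32.16
-182.0 [   3.11 -183.31   98.05] [-0.6 -8.1 -0.8] 32.41
-180.0 [   3.12 -181.18   98.07] [-0.2 -7.3 -1.2] 32.66
-178.0 [   3.12 -179.2    98.07] [ 0.3 -7.1 -2.3] 32.91
-176.0 [   3.14 -177.23   98.08] [-0.7 -7.8 -1.2] 33.16
-174.0 [   3.12 -175.26   98.06] [-0.4 -8.5 -1.5] 33.41
-172.0 [   3.13 -173.32   98.06] [-0.1 -8.4 -2.6] 33.66
-170.0 [   3.15 -171.15   98.07] [-1.1 -7.7 -0.8] 33.91
-168.0 [   3.16 -169.19   98.07] [-0.2 -7.2 -1.3] 34.16
-166.0 [   3.12 -167.2    98.05] [-0.3 -8.5 -1. ] 34.41
-164.0 [   3.14 -165.24   98.05] [ 0.5 -8.  -0.9] 34.66
-162.0 [   3.14 -163.27   98.06] [ 0.4 -7.8 -0.9] 34.91
-160.0 [   3.17 -161.28   98.08] [-0.1 -8.3 -1.1] 35.16
-158.0 [   3.15 -159.16   98.05] [-0.4 -7.8 -0.6] 35.41
-156.0 [   3.16 -157.17   98.08] [ 0.2 -7.3 -0.8] 35.66
-154.0 [   3.16 -155.21   98.08] [ 1.1 -7.9 -1.3] 35.91
-152.0 [   3.17 -153.21   98.06] [ 0.5 -8.1 -1. ] 36.16
-150.0 [   3.15 -151.24   98.06] [-0.  -7.4 -0.8] 36.41
-148.0 [   3.16 -149.27   98.06] [-0.2 -8.5  0. ] 36.66
-147.1 [   3.19 -148.65   98.09] [  0.4 -10.1  -1.8] 36.91
-146.7 [   3.16 -148.37   98.07] [ -0.3 -10.8  -0.7] 37.16
-146.4 [   3.19 -148.07   98.09] [ -0.6 -11.1  -1.4] 37.41
39.9833
```

View pics/l1b.png

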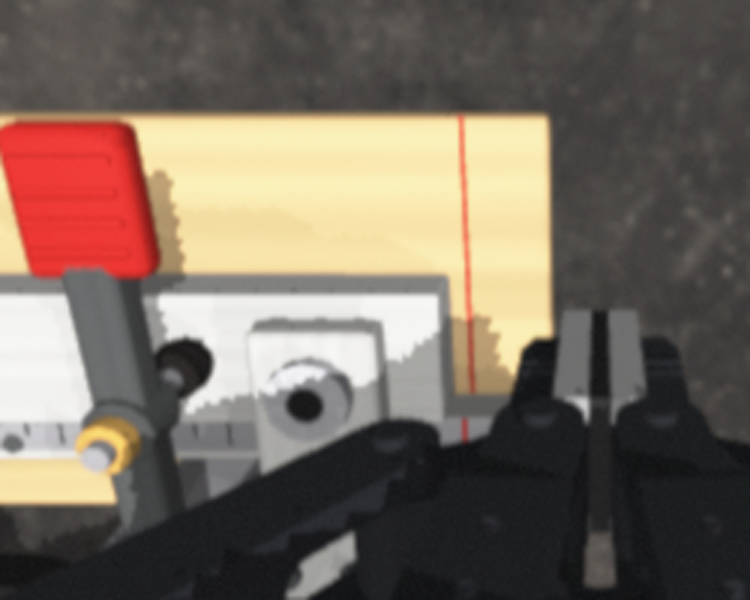

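The close view shows the bar end face's bottom edge at about (453,340) and the red line at about (470,340), with the bar still flush. I'll measure the gap along a rectified strip at bed height.

```bash
cat > gap.py <<'E'
from h import *
def gap(name):
    c=dict(np.load(name+".npz")); im=cv2.imread(f"pics/{name}.png")
    ys=np.arange(90,130,.5); xs=np.arange(-10,15,1.)
    uv=np.array([[proj(c,W(x,y,15)) for y in ys] for x in xs],np.float32)
    s=cv2.remap(im,uv[...,0],uv[...,1],cv2.INTER_LINEAR).astype(float)
    p=s.mean(0); b,g,r=p.T
    sat=r-b; red=r-g  # wood: r-b large; aluminium: ~0
    for y,a,d,e in zip(ys,sat,red,g): print(y,int(a),int(d),int(e),end=" | ")
E
python3 -c "
from gap import *
gap('l1')
c=dict(np.load('l1.npz'))
r=lambda u,v,z:J(ray(c,(u/3+60-.33,v/3+120-.33),z))
for n,u,v,z in [('bed edge L',550,118,15),('line f',462,118,15),('line',470,340,15),('end bottom f',451,278,15),('end bottom',455,385,15),('end top f',443,292,35),('end top',441,400,35),('front top l',30,292,35),('front bottom R',440,277,15)]: print(n,r(u,v,z))"
```

```text
90.0 1 0 225 | 90.5 2 0 225 | 91.0 2 0 223 | 91.5 2 0 221 | 92.0 2 0 218 | 92.5 2 0 215 | 93.0 2 0 214 | 93.5 2 0 214 | 94.0 2 0 213 | 94.5 2 0 213 | 95.0 2 0 212 | 95.5 2 0 210 | 96.0 2 0 209 | 96.5 2 0 208 | 97.0 2 0 208 | 97.5 2 0 207 | 98.0 2 0 205 | 98.5 2 0 202 | 99.0 2 0 198 | 99.5 2 0 189 | 100.0 2 0 173 | 100.5 2 0 152 | 101.0 2 0 133 | 101.5 1 0 122 | 102.0 2 0 116 | 102.5 3 1 113 | 103.0 8 3 116 | 103.5 19 8 124 | 104.0 36 15 139 | 104.5 55 22 158 | 105.0 67 24 171 | 105.5 73 25 179 | 106.0 74 26 182 | 106.5 75 26 183 | 107.0 75 26 183 | 107.5 78 29 181 | 108.0 82 34 175 | 108.5 91 48 159 | 109.0 105 70 133 | 109.5 114 85 115 | 110.0 114 86 114 | 110.5 102 67 133 | 111.0 88 45 158 | 111.5 80 33 171 | 112.0 76 28 178 | 112.5 75 27 180 | 113.0 75 26 181 | 113.5 75 26 182 | 114.0 75 26 183 | 114.5 76 26 184 | 115.0 76 26 185 | 115.5 76 25 188 | 116.0 77 25 192 | 116.5 77 24 196 | 117.0 77 23 201 | 117.5 78 23 205 | 118.0 78 22 212 | 118.5 78 21 218 | 119.0 77 19 224 | 119.5 75 17 229 | 120.0 74 17 230 | 120.5 74 16 231 | 121.0 73 16 232 | 121.5 73 16 232 | 122.0 73 16 231 | 122.5 73 16 231 | 123.0 73 16 231 | 123.5 74 17 230 | 124.0 75 17 228 | 124.5 73 18 221 | 125.0 72 18 213 | 125.5 68 17 204 | 126.0 64 16 196 | 126.5 62 15 191 | 127.0 59 14 186 | 127.5 58 14 182 | 128.0 57 13 178 | 128.5 55 13 174 | 129.0 54 13 170 | 129.5 53 13 167 | bed edge L [-2224.18  1045.9  15000.  ]
line f [-2223.24  2633.36 15000.  ]
line [-6545.87  2669.37 15000.  ]
end bottom f [-5273.65  2977.47 15000.  ]
end bottom [-7503.35  3005.07 15000.  ]
end top f [-12960.28   7203.21  35000.  ]
end top [-18315.04   7565.91  35000.  ]
front top l [-12950.33  25787.78  35000.  ]
front bottom R [-5253.46  3185.53 15000.  ]
```

Gap is 5.7 mm. Finishing the push by that amount, then checking.

```bash
python3 - <<'E'
from push import *
from gap import gap
ctrl.movel(W(-40,-60,190),q,.3); ctrl.movel(W(X,-170,190),q,.3); ctrl.movel(W(X,-170,Z),q,.15)
push(-153,-142.5)
ctrl.movel(W(X,-180,190),q,.2)
look("l2"); print(ctrl.state()["time_s"]); gap("l2")
E
```

```text
f0 [-0.3 -0.2 -0.6]
-151.0 [   3.   -151.09   97.98] [ 1.  -0.1  0.8] 42.86
-149.0 [   3.03 -149.     97.99] [0.4 0.4 1. ] 43.11
-147.0 [   3.07 -147.99   98.01] [ 0.  -7.2 -0.8] 43.36
-145.0 [   3.08 -146.04   98.02] [-0.2 -6.8 -0.2] 43.61
-143.0 [   3.07 -144.1    98.02] [-0.9 -6.9 -0.1] 43.86
-141.9 [   3.09 -143.33   98.01] [ -0.1 -10.1  -0.9] 44.11
-141.3 [   3.1  -143.     98.03] [ -1.2 -11.7  -0.4] 44.36
-140.9 [   3.09 -142.67   98.02] [ -0.1 -11.5  -1.2] 44.61
-140.6 [   3.11 -142.51   98.02] [ -0.1 -12.1  -1.3] 44.86
47.4
90.0 2 0 225 | 90.5 2 0 224 | 91.0 2 0 222 | 91.5 2 0 220 | 92.0 2 0 217 | 92.5 2 0 214 | 93.0 2 0 213 | 93.5 2 0 213 | 94.0 2 0 213 | 94.5 2 0 212 | 95.0 2 0 211 | 95.5 2 0 209 | 96.0 2 0 208 | 96.5 2 0 207 | 97.0 2 0 207 | 97.5 2 0 206 | 98.0 2 0 204 | 98.5 2 0 203 | 99.0 2 0 202 | 99.5 2 0 201 | 100.0 2 0 201 | 100.5 2 0 200 | 101.0 2 0 198 | 101.5 2 0 197 | 102.0 2 0 196 | 102.5 2 0 195 | 103.0 2 0 195 | 103.5 2 0 194 | 104.0 2 0 192 | 104.5 2 0 188 | 105.0 2 0 181 | 105.5 2 0 170 | 106.0 2 0 154 | 106.5 2 0 137 | 107.0 1 0 123 | 107.5 1 0 115 | 108.0 3 2 112 | 108.5 11 9 109 | 109.0 26 22 107 | 109.5 50 40 108 | 110.0 75 56 116 | 110.5 84 52 136 | 111.0 82 40 159 | 111.5 79 32 172 | 112.0 76 28 178 | 112.5 75 27 180 | 113.0 75 26 181 | 113.5 75 26 182 | 114.0 75 26 183 | 114.5 75 26 184 | 115.0 76 26 185 | 115.5 77 26 188 | 116.0 77 25 193 | 116.5 77 24 196 | 117.0 77 24 201 | 117.5 78 23 205 | 118.0 78 22 212 | 118.5 78 21 219 | 119.0 77 19 224 | 119.5 75 17 229 | 120.0 74 17 230 | 120.5 73 16 231 | 121.0 73 16 231 | 121.5 73 16 231 | 122.0 74 16 231 | 122.5 74 16 231 | 123.0 74 16 231 | 123.5 74 17 230 | 124.0 75 17 228 | 124.5 73 18 221 | 125.0 72 18 213 | 125.5 68 17 204 | 126.0 64 16 196 | 126.5 62 15 190 | 127.0 60 14 185 | 127.5 58 14 181 | 128.0 57 14 177 | 128.5 55 13 173 | 129.0 54 13 170 | 129.5 53 13 166 |
```

View pics/l2b.png

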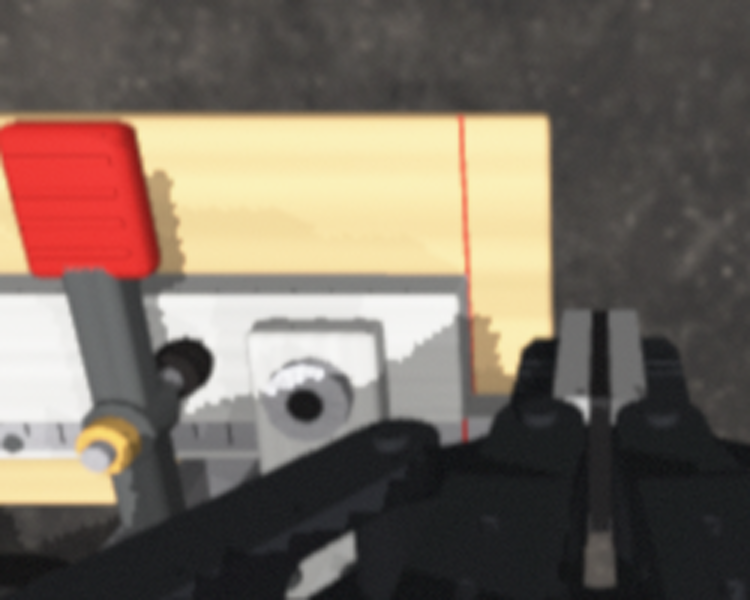

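The bar end's bottom edge now sits on the red line at about (468,340), within about 0.3 mm. The bar is flush, and the clamp has not moved since the nip. Handing in.

```bash
python3 -c "
from rig import ctrl
print(ctrl.hand_in(), ctrl.state()['time_s'])"
```

```text
the job is handed in; nothing more can be done
the job is handed in; nothing more can be done
```

I handed the job in at about 47 s of the 72 s limit: the bar is flush on the fence, nipped by the foot (paddle force rise about 4.7 N), and its leading end measured within about 0.3 mm of the red line; no verdict came back.

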